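# Set out the soldering corner from the pile

## Task

The soldering gear is lying in one pile: please set it out for work. Put the white flux dish in the middle of the glazed tile, the charcoal block flat on the floor of its shallow steel pan, the melting dish in the middle of the tripod's gauze and the honeycomb board in the middle of the turntable, each the right way up. The dishes, block and board are brittle, so set them down gently instead of dropping them, and leave the brush jar and the third hand standing where they are.

Things in the scene. Friction and masses are not known exactly. Their poses are not given: they have to be found in the camera images.
- flux_dish: White porcelain flux dish, round and shallow: 50 mm across, 18 mm high, with a foot ring 38 mm across and 4 mm high under it. Plain, no lip. At the start it stands on the charcoal block, at the top of the pile. Origin: centre of its underside, z up. 60 g.
- charcoal: Black charcoal soldering block, 70 mm (its x) by 44 mm (its y) by 32 mm high. At the start it lies on one half of the honeycomb board, its long side along the board's, carrying the flux dish. Origin: centre of its underside. 70 g.
- melt_dish: Melting dish: round, thick, sandy-brown fireclay, 52 mm across, 24 mm high, upright sides, a shallow dark-glazed hollow, and at the rim on its +x side a pouring lip 16 mm wide and 8 mm out. It starts on the other half of the board, its round side about 15 mm from the charcoal's end, its lip within 35 degrees of the board's +x. Origin: centre of its underside. 90 g.
- board: Honeycomb soldering board, a cream ceramic slab dotted with small dark holes, 150 mm (its x) by 58 mm (its y) by 16 mm thick. At the start it lies flat on the table under all the other pile things. Origin: centre of its underside. 130 g.
- tile: White glazed tile fixed on the table, 100 by 100 mm, 9 mm thick: the place of the flux dish. Origin: centre of its underside; its top is at 9 mm.
- pan: Shallow rectangular steel pan fixed on the table, the place of the charcoal block: outside 94 mm (its x) by 68 mm (its y), 11 mm high, walls 3 mm thick; inside 88 by 62 mm; its floor is 3 mm above the table, so that the walls stand 8 mm above the floor. A flat tab, 26 mm wide, sticks out 12 mm at each end. Origin: centre of its underside.
- tripod: Steel tripod fixed on the table with a square wire gauze, 110 by 110 mm, as its top: the place of the melting dish. The gauze is firm and flat, its top 85 mm above the table. Origin: on the table, under the centre of the gauze.
- turntable: Soldering turntable: a round dark steel platter 180 mm across with fine grooves, on a small grey foot fixed to the table: the place of the honeycomb board. The platter's top is 32 mm above the table; it turns stiffly about its upright axis if pushed sideways. Origin: on the table, on the axis (it belongs to the foot and does not turn).
- brush_jar: Bystander: an amber glass jar, 52 mm across and 62 mm high, with three flux brushes standing up to about 130 mm. Leave it. Origin: centre of its underside.
- third_hand: Bystander: a third hand, a round dark steel foot 54 mm across with a short post carrying a pair of cross-lock tweezers that point along its +y, up to 82 mm high and 50 mm out. Leave it. Origin: centre of its underside.
There are look-alikes about, which are no part of the job. Leave any pink look-alike of the pan alone.

How it is judged:
By the outcome, as a careful person would: the job done as asked, in the order asked, and still so for the second after the job is handed in, with the robot touching nothing.
It also fails if it takes over 125 s, if anything falls off the work surface, if the arm or the gripper's body presses on something with over 40 N, if the wrist force passes 120 N, or if a joint passes its speed limit or range.

## Robot

A 6-joint arm with a two-finger parallel gripper is mounted at the origin on the work surface. World frame = base frame: x ahead of the robot, y to its left, z up, the work surface at z = 0. Lengths are in mm, angles in rad, forces in N, time in s.
With the tool pointing down it reaches from about 300 to 1000 mm from the base axis. Payload 5.1 kg.
Tool frame: the origin (TCP) lies between the finger pads; the fingertips stand 11 mm ahead of it and the grasp point (between the pads) lies 8 mm behind it (tip_reach is the distance from the TCP to the fingertips, in mm); z points along the fingers, y is the line along which they close (so a half turn about z gives the same grasp; the last joint's range is limited). The gripper opens to 95 mm and grips with 3 to 60 N. Pads are 20 mm wide; open, the fingers measure 119 mm over their backs; the gripper's body (75 mm by 180 mm) begins 59 mm behind the grasp point.
Start: joints at [1.207, 0.124, 1.65, -0, 1.367, -0.083], TCP at [180.152, 624.524, 225.656] pointing down, gripper open.
Joint ranges: [-2.61, 2.61], [-1.02, 2.33], [0.03, 2.71], [-1.35, 4.49], [0.32, 2.68], [-2.91, 2.91]. Speed limits (rad/s): [2.57, 2.57, 3.14, 3.14, 3.14, 3.14].

## Interface

Orientations are given as a unit quaternion [x, y, z, w].
In Python, from station import get_state, camera, close_job, tip_reach gives the robot as it stands. The module is installed in compiled form; this text tells all that it offers.
- The arm moves only by the tool play_rows, never from a script. Its argument "commands" is a list of rows, each a list of 3 entries, a list of its own where there are three numbers: the closure, from 0 (fully open) to 1 (shut), then the shift along the tool's x, y, z in a scale on which 1.0 is 800 mm, then the turn about the tool's z in parts of the range, where 1.0 means pi rad. In form: [[grip, [dx, dy, dz], spin], ...]. A call has exactly 10 rows; each row is the pose to reach, as a shift and turn from the pose commanded when the call began, along the tool's axes at that moment; what a row does not reach only later rows make up. A row lasts 1/8 s, in which the tool goes at most 62.5 mm and 10.7 degrees, less where a joint would pass 70% of its speed; a pose out of reach is approached as far as the arm can. No shift or turn number may pass 1 either way. A call with a gripper value outside its range is refused whole. The fingers move at their own pace and stop on an object; "squeeze" is the grip in N (left out, the last holds). Time passes only in rows, so rows that repeat a pose let the fingers close, or fill a call up. It gives the time, the measured TCP pose, the force, the opening and the grip force at its end, in the units of the state.
- get_state(): the state, without advancing time (a new reading comes with each control period).
- camera(name): name is "scene" or "top" or "wrist"; returns a dict with "img" (400x640x3 uint8, red, green, blue), "camera_matrix" (3x3 intrinsics, pixels), "R" (3x3) and "t" (3): a world point X has camera coordinates R X + t; the wrist camera has in their place "hand_eye" (4x4, takes a point from camera to tool coordinates, whose origin is the TCP and whose axes are the flange's). Camera axes: x right, y down, z forward; pixel columns grow to the right and rows downward; lengths in mm; the calibration is good to about 2 mm. A picture is of the moment at which its call begins: read the wrist's pose just before it. There is no depth.
- close_job(): hands the job in; it is judged then, once.
The state is a dict: "time_s": time; "q": joint angles; "joint_vel": joint speeds; "joint_torque": joint torques, N m; "ee_pos": TCP position; "orientation": TCP orientation; "ft_force": force on the tool from outside, world axes, zero at the start; "moment": the same for the moment, N m; "opening": finger opening in mm; "grasp_force": force on a finger pad.
Only numpy, scipy, OpenCV 4.12 (cv2) and the standard library are available. Lean on these libraries where they do the work, as an engineer would, in place of code of your own. Each camera call takes 0.05 s, during which the arm holds its last target. There are 200 camera calls.

## Working session

There is one attempt and no reset: what is moved stays moved. The work goes in short steps, Python scripts to look and compute and a tool call to move; the robot and the scene stay as the last step left them, time stands still between calls to the robot, and variables do not carry over. Pictures are saved under pics/ and viewed, at most 14 in all, crops included, and the job is handed in when it is done.

Besides the shell and the picture viewer there is one more tool, called after "Call:" as name(argument=value, ...) on one line, values as JSON. play_rows: Moves the arm, as the interface text tells. Its arguments: {"type":"object","properties":{"commands":{"type":"array","items":{"type":"array"}},"squeeze":{"type":"number"}},"required":["commands"]}

```bash
mkdir -p pics
python3 - <<'E'
from station import *
import cv2
s=get_state();print(s)
for n in("scene","top"):
    c=camera(n);cv2.imwrite(f"pics/{n}0.png",c["img"][:,:,::-1]);print(n,c["camera_matrix"],c["R"],c["t"])
c=camera("wrist");print(c["hand_eye"],c["camera_matrix"])
print(tip_reach)
E
```

```text
{'time_s': 0.0, 'q': array([ 1.20739379e+00,  1.24491620e-01,  1.65168085e+00, -3.18645193e-05,
        1.36750290e+00, -8.25961785e-02]), 'joint_vel': array([ 0.00104467, -0.00119215, -0.00233702,  0.00056948,  0.00144684,
        0.00091282]), 'joint_torque': array([-1.44544076e-03, -4.17568338e+01, -3.59949768e+01,  7.74064427e-02,
        4.85892920e-02, -1.48059921e-04]), 'ee_pos': array([179.94508055, 623.94279736, 224.391715  ]), 'orientation': array([ 1.39939061e-01,  9.90159570e-01, -1.01902267e-03, -2.15087761e-04]), 'ft_force': array([0.23019087, 0.36914552, 0.14658324]), 'moment': array([-0.00631765, -0.0146484 , -0.00041858]), 'grasp_force': 0.0, 'opening': 95.09144116723505}
scene [[417.54107583   0.         318.57198177]
 [  0.         417.54107583 199.18823328]
 [  0.           0.           1.        ]] [[ 0.26572032  0.96390635 -0.0166511 ]
 [ 0.59413921 -0.17733964 -0.78456947]
 [-0.75920439  0.19858298 -0.61981731]] [-138.87755929 -227.61954096 1527.16116278]
top [[510.91272513   0.         322.84706889]
 [  0.         510.91272513 209.24078162]
 [  0.           0.           1.        ]] [[ 1.31908811e-02 -9.99912985e-01 -1.51766098e-04]
 [-9.98126107e-01 -1.31582384e-02 -5.97589745e-02]
 [ 5.97517776e-02  9.39755233e-04 -9.98212824e-01]] [   7.87677253  421.90873919 1373.31176824]
[[-1.09204054e-04 -9.65996718e-01 -2.58554307e-01  7.28485113e+01]
 [ 9.99999992e-01 -1.23513211e-04  3.90993428e-05 -1.22676232e+00]
 [-6.97047095e-05 -2.58554301e-01  9.65996723e-01 -1.59433287e+02]
 [ 0.00000000e+00  0.00000000e+00  0.00000000e+00  1.00000000e+00]] [[311.07185283   0.         317.5744134 ]
 [  0.         311.07185283 200.61780898]
 [  0.           0.           1.        ]]
11.0
```

View pics/scene0.png

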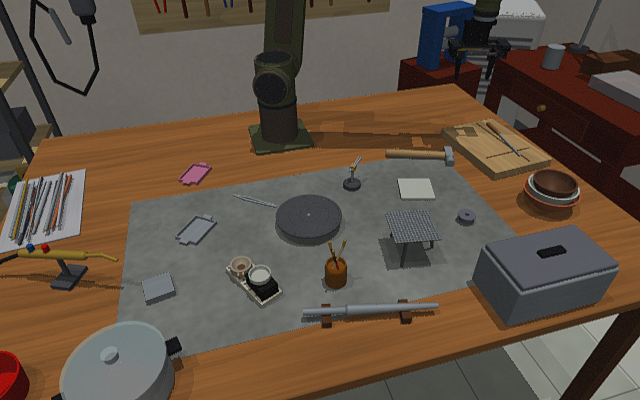

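View pics/top0.png

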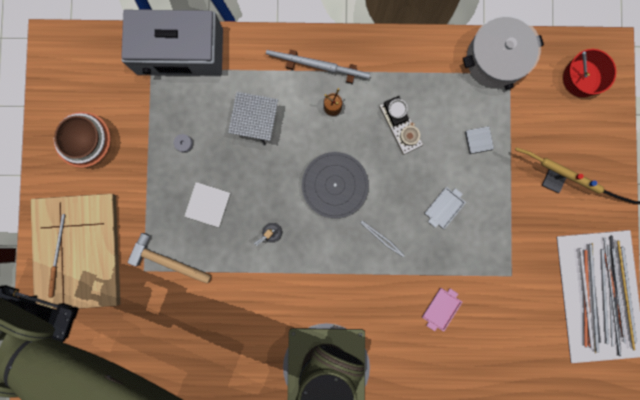

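Top view: the pile is at (402,125), turntable (335,185), brush jar (333,104) and third hand (270,233). The tripod gauze is at (254,117).
- **Tile:** white square (207,204) or grey thick square (480,140). The white one fits.
- **Pan:** steel (445,208) or pink (441,310). The steel one fits, because pink is excluded.

I'll confirm both in one enlarged crop.

```bash
cat > h.py <<'E'
import numpy as np, cv2
from station import *
from scipy.spatial.transform import Rotation as Ro
def ray(name,c,uv,z,st=None):
    K=c["camera_matrix"];d=np.linalg.solve(K,[uv[0],uv[1],1.])
    if name=="wrist":
        H=np.array(c["hand_eye"]);Rt=Ro.from_quat(st["orientation"]).as_matrix()
        o=Rt@H[:3,3]+st["ee_pos"];d=Rt@H[:3,:3]@d
    else:
        R=np.array(c["R"]);o=-R.T@c["t"];d=R.T@d
    return o+d*(z-o[2])/d[2]
def proj(name,c,X,st=None):
    X=np.asarray(X,float)
    if name=="wrist":
        H=np.array(c["hand_eye"]);Rt=Ro.from_quat(st["orientation"]).as_matrix()
        p=(X-st["ee_pos"])@Rt; p=(p-H[:3,3])@H[:3,:3]
    else: p=X@np.array(c["R"]).T+c["t"]
    q=p@c["camera_matrix"].T; return q[...,:2]/q[...,2:]
def up(img,x0,y0,w,h,k): return cv2.resize(img[y0:y0+h,x0:x0+w,::-1],None,fx=k,fy=k,interpolation=cv2.INTER_CUBIC)
E
python3 - <<'E'
from h import *
c=camera("top");im=c["img"]
a=np.vstack([np.hstack([up(im,365,85,80,60,5),up(im,167,175,80,60,5)]),np.hstack([up(im,405,180,80,60,5),up(im,220,85,80,60,5)])])
cv2.imwrite("pics/crops.png",a)
for n,uv,z in[("pile",(402,125),30),("tile",(207,204),9),("pan",(445,208),5),("gauze",(254,117),85),("tt",(335.5,185),32),("jar",(333,104),30),("th",(271,233),5)]:print(n,ray("top",c,uv,z).round(1))
E
```

```text
pile [ 651.8 -197.7   30. ]
tile [432.1 328.9   9. ]
pan [ 430.  -319.7    5. ]
gauze [655.2 195.4  85. ]
tt [486.2 -19.7  32. ]
jar [707.  -10.3  30. ]
th [355.6 153.6   5. ]
```

View pics/crops.png

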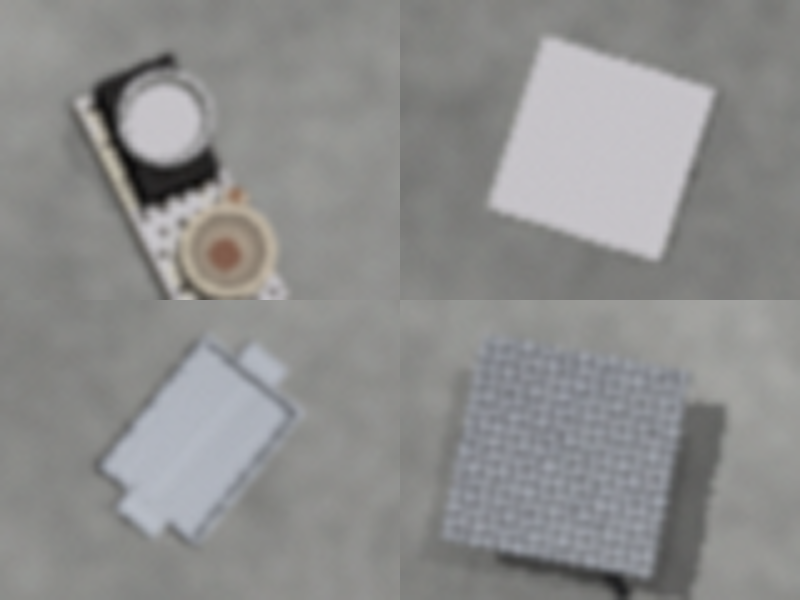

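Crops confirm it. Top-left is the pile, with the dish on the charcoal and the melt dish lip at (236,193) pointing to the charcoal. Top-right is the white tile, bottom-left the steel pan with tabs, and bottom-right the gauze.

```bash
cat >> h.py <<'E'
def yawx(st): 
    R=Ro.from_quat(st["orientation"]).as_matrix(); return np.degrees(np.arctan2(R[1,0],R[0,0]))
def go(xyz,yaw,st=None):
    """shift in tool axes + spin from measured pose to target (tool x yaw in deg)"""
    st=st or get_state();R=Ro.from_quat(st["orientation"]).as_matrix()
    d=R.T@(np.array(xyz,float)-st["ee_pos"]); s=-((yaw-yawx(st)+180)%360-180)
    print("shift",d.round(1),"spin",np.radians(s).round(3)," at",st["ee_pos"].round(1),yawx(st).round(1),"q6",st["q"][5].round(2),"t",st["time_s"])
E
python3 - <<'E'
from h import *
c=camera("top")
def q(u,v,x0,y0,z):return ray("top",c,(x0+(u+.5)/5-.5,y0+(v+.5)/5-.5),z)
def sq(n,P,x0,y0,z):
    W=np.array([q(u,v,x0,y0,z)[:2] for u,v in P]);e=W[[1,2,3,0]]-W
    print(n,W.mean(0).round(1),np.linalg.norm(e,axis=1).round(1),np.degrees(np.arctan2(e[:,1],e[:,0])).round(1))
sq("tile",[(145,36),(315,90),(262,261),(88,208)],167,175,9)
sq("pan",[(208,37),(298,112),(195,245),(100,167)],405,180,11)
sq("gauze",[(85,38),(290,75),(252,277),(43,240)],220,85,85)
print(q(165,118,365,85,66),q(228,250,365,85,40))
go((650,-198,240),204)
E
```

```text
tile [431.3 328.6] [97.7 97.2 99.2 98.5] [-106.9  164.2   73.9  -16.7]
pan [ 430.6 -317.3] [63.3 92.  66.3 92.6] [-129.5  142.5   51.1  -39.3]
gauze [657.7 197.8] [108.8 108.  110.3 108.4] [-99.6 170.5  80.6 -10.3]
[ 688.29166005 -180.3556542    66.        ] [ 623.77193316 -218.23181745   40.        ]
shift [-679.4 -659.8  -14.3] spin -0.7  at [180.1 624.3 225. ] 163.9 q6 -0.08 t 0.25
```

The manual's scale: shifts go in shares of 800 mm and turns go in shares of pi rad. Converting my numbers, -679 mm is -0.8488, -660 mm is -0.825, -0.7 rad is -0.2228.

Call:
play_rows(commands=[[0,[-0.075,-0.075,0],-0.0159],[0,[-0.25,-0.2438,-0.0063],-0.0637],[0,[-0.4375,-0.425,-0.01],-0.1114],[0,[-0.625,-0.6063,-0.0125],-0.1592],[0,[-0.8488,-0.825,-0.0175],-0.2228],[0,[-0.8488,-0.825,-0.0175],-0.2228],[0,[-0.8488,-0.825,-0.0175],-0.2228],[0,[-0.8488,-0.825,-0.0175],-0.2228],[0,[-0.8488,-0.825,-0.0175],-0.2228],[0,[-0.8488,-0.825,-0.0175],-0.2228]])

```text
time_s: 1.5
ee_pos: [487.2, 86.0, 235.0]
orientation: [-0.208, 0.978, 0.0, 0.001]
ft_force: [-0.6, -0.4, 0.7]
opening: 95.0
grasp_force: 0.0
```

```bash
python3 -c "
from h import *
go((650,-198,240),204)"
```

```text
shift [ -33.2 -325.6   -4.9] spin 0.0  at [487.2  86.  235. ] -156.0 q6 -1.92 t 1.5
```

To row units: -325 mm is -0.4063, -33 mm is -0.0413.

Call:
play_rows(commands=[[0,[-0.0413,-0.4063,0],0],[0,[-0.0413,-0.4063,0],0],[0,[-0.0413,-0.4063,0],0],[0,[-0.0413,-0.4063,0],0],[0,[-0.0413,-0.4063,0],0],[0,[-0.0413,-0.4063,0],0],[0,[-0.0413,-0.4063,0],0],[0,[-0.0413,-0.4063,0],0],[0,[-0.0413,-0.4063,0],0],[0,[-0.0413,-0.4063,0],0]])

```text
time_s: 2.75
ee_pos: [648.8, -194.5, 235.2]
orientation: [-0.209, 0.978, -0.0, 0.0]
ft_force: [-0.2, -0.1, 0.1]
opening: 95.2
grasp_force: 0.0
```

Run:
```python
from h import *
import pickle
s=get_state();c=camera("wrist");pickle.dump((s,c),open("w1.pkl","wb"))
p=proj("wrist",c,[[650,-198,30]],s)[0];print(p,s["ee_pos"],yawx(s))
x0,y0=int(p[0])-160,max(0,int(p[1])-110);print(x0,y0)
cv2.imwrite("pics/w1.png",up(c["img"],x0,y0,320,240,2.5))
```

```text
[315.15234203 180.80902646] [ 648.80468117 -194.46768917  235.19158009] -155.911260718121
155 70
```

View pics/w1.png

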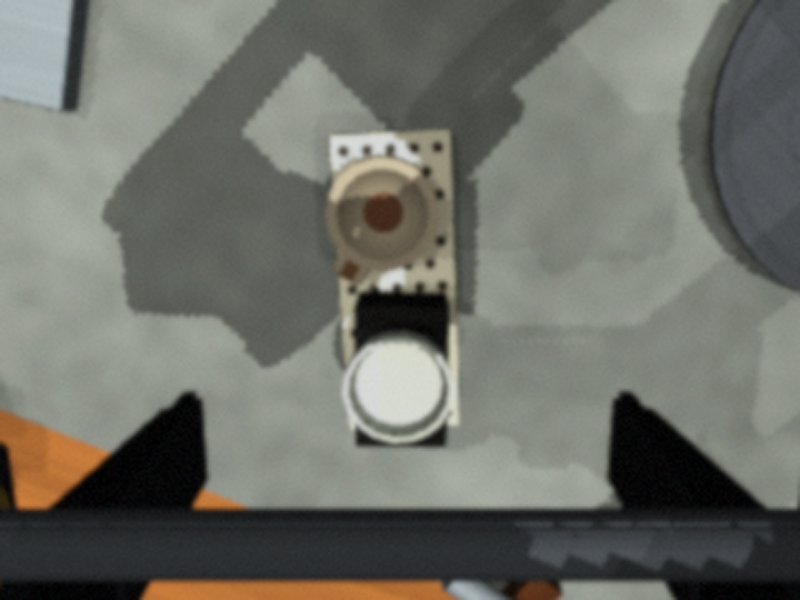

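The wrist view shows the flux dish rim centred at crop (398,388). The charcoal top corners are at (357,293), (447,293), (447,446) and (356,446), the melt dish is at (382,211) with its lip at (349,269), and the board corners are at (330,136), (450,130) and (459,425).

Run:
```python
from h import *
import pickle
s,c=pickle.load(open("w1.pkl","rb"))
q=lambda u,v,z:ray("wrist",c,(155+(u+.5)/2.5-.5,70+(v+.5)/2.5-.5),z,s)[:2]
d=q(398,388,66);print("dish",d, "melt",q(382,211,40),"lip",q(349,269,40))
C=[q(*p,48) for p in[(357,293),(447,293),(447,446),(356,446)]];print("char",np.mean(C,0),C)
e=C[2]-C[1];print(np.degrees(np.arctan2(e[1],e[0])),np.linalg.norm(e))
B=[q(*p,16) for p in[(330,136),(450,130),(459,425)]];print("board",B,(B[0]+B[2])/2);e=B[2]-B[1];print(np.degrees(np.arctan2(e[1],e[0])),np.linalg.norm(e))
go((*d,63),205)
```

```text
dish [ 689.65797794 -181.60086871] melt [ 623.48378589 -219.20634257] lip [ 654.19996076 -222.45105182]
char [ 687.39358002 -180.91296025] [array([ 661.30888454, -214.84691303]), array([ 644.56010566, -177.37622965]), array([ 712.91890886, -145.72887365]), array([ 730.78642101, -185.69982466])]
24.842224780796236 75.32915183442377
board [array([ 603.98430992, -255.38004583]), array([ 578.33607942, -204.73565734]), array([ 711.7317341 , -137.64199859])] [ 657.85802201 -196.51102221]
26.700902915417117 149.31831679894955
shift [-42.6  -4.7 172.1] spin -0.016  at [ 648.8 -194.7  235.1] -155.9 q6 -2.36 t 2.8
```

To row units: 145 mm is 0.1813, 130 mm is 0.1625, -0.01 rad is -0.0032.

Call:
play_rows(commands=[[0,[-0.0525,-0.0063,0.0375],-0.0032],[0,[-0.0525,-0.0063,0.0875],-0.0032],[0,[-0.0525,-0.0063,0.1375],-0.0032],[0,[-0.0525,-0.0063,0.1625],-0.0032],[0,[-0.0525,-0.0063,0.1813],-0.0032],[0,[-0.0525,-0.0063,0.1813],-0.0032],[0,[-0.0525,-0.0063,0.1813],-0.0032],[0,[-0.0525,-0.0063,0.1813],-0.0032],[0,[-0.0525,-0.0063,0.1813],-0.0032],[0,[-0.0525,-0.0063,0.1813],-0.0032]])

```text
time_s: 4.05
ee_pos: [689.5, -183.0, 90.1]
orientation: [-0.213, 0.977, -0.0, 0.0]
ft_force: [0.3, -0.7, -0.0]
opening: 95.1
grasp_force: 0.0
```

Run:
```python
from h import *
import pickle
s=get_state();c=camera("wrist");pickle.dump((s,c),open("w2.pkl","wb"))
go((689.3,-181.2,62),204.5,s)
p=proj("wrist",c,[[689.3,-181.2,66]],s)[0];print(p)
x0,y0=int(p[0])-160,min(160,max(0,int(p[1])-120));print(x0,y0)
cv2.imwrite("pics/w2.png",up(c["img"],x0,y0,320,240,2))
```

```text
shift [-0.6  1.8 28.1] spin 0.002  at [ 689.5 -183.    90.1] -155.4 q6 -2.33 t 4.05
[321.6389628  238.86160957]
161 118
```

View pics/w2.png

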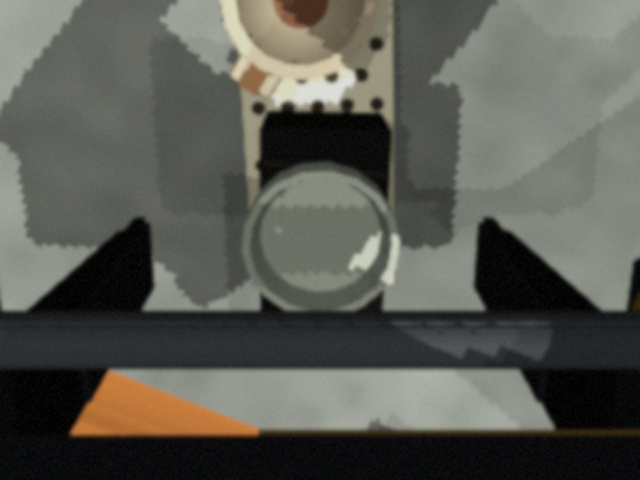

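The dish is at crop (322,236), i.e. full image (322,236), within 3 px of the prediction. The fingers straddle it with a midpoint near 312, so I'll shift +2.5 in y, descend and grip.

To row units: 28 mm is 0.035, 2.5 mm is 0.0031.

Call:
play_rows(commands=[[0,[0,0.0031,0.0125],0],[0,[0,0.0031,0.025],0],[0,[0,0.0031,0.0325],0],[0,[0,0.0031,0.035],0],[0,[0,0.0031,0.035],0],[0.4,[0,0.0031,0.035],0],[1,[0,0.0031,0.035],0],[1,[0,0.0031,0.035],0],[1,[0,0.0031,0.035],0],[1,[0,0.0031,0.035],0]], squeeze=12)

```text
time_s: 5.35
ee_pos: [688.3, -180.7, 61.7]
orientation: [-0.213, 0.977, -0.0, 0.0]
ft_force: [0.7, -1.0, 0.0]
opening: 50.6
grasp_force: 0.5
```

To row units: -140 mm is -0.175, -135 mm is -0.1688.

Call:
play_rows(commands=[[1,[0,0,0],0],[1,[0,0,0],0],[1,[0,0,-0.0125],0],[1,[0,0,-0.0375],0],[1,[0,0,-0.075],0],[1,[0,0,-0.1188],0],[1,[0,0,-0.1563],0],[1,[0,0,-0.1688],0],[1,[0,0,-0.175],0],[1,[0,0,-0.175],0]])

```text
time_s: 6.6
ee_pos: [687.9, -180.6, 200.8]
orientation: [-0.213, 0.977, 0.0, -0.001]
ft_force: [0.6, 0.1, -0.3]
opening: 49.2
grasp_force: 12.0
```

```bash
python3 -c "
from h import *
go((432,328.7,150),164)"
```

```text
shift [ 20.7 569.5  51.4] spin 0.708  at [ 687.9 -180.6  200.8] -155.4 q6 -2.33 t 6.6
```

To row units: 480 mm is 0.6, 440 mm is 0.55.

Call:
play_rows(commands=[[1,[0.0013,0.025,0],0],[1,[0.0025,0.075,0],0],[1,[0.005,0.1438,0],0],[1,[0.0088,0.2125,0],0],[1,[0.0113,0.2813,0],0],[1,[0.0138,0.35,0],0],[1,[0.0163,0.4188,0],0],[1,[0.0188,0.4875,0],0],[1,[0.0213,0.55,0],0],[1,[0.0225,0.6,0],0]])

```text
time_s: 7.85
ee_pos: [469.4, 250.1, 200.5]
orientation: [-0.214, 0.977, 0.0, -0.001]
ft_force: [0.2, 0.7, -0.8]
opening: 49.3
grasp_force: 12.0
```

To row units: 89 mm is 0.1113, 80 mm is 0.1.

Call:
play_rows(commands=[[1,[0.0013,0.0375,0],0],[1,[0.0025,0.075,0.0063],0],[1,[0.0038,0.1,0.0188],0],[1,[0.0038,0.1113,0.0375],0],[1,[0.0038,0.1113,0.0625],0],[1,[0.0038,0.1113,0.0813],0],[1,[0.0038,0.1113,0.0875],0],[1,[0.0038,0.1113,0.0875],0],[1,[0.0038,0.1113,0.0875],0],[1,[0.0038,0.1113,0.0875],0]])

```text
time_s: 9.1
ee_pos: [433.0, 328.1, 132.6]
orientation: [-0.213, 0.977, 0.0, 0.001]
ft_force: [-0.1, -0.3, -1.1]
opening: 50.0
grasp_force: 12.0
```

Run:
```python
from h import *
import pickle
s=get_state();c=camera("wrist");pickle.dump((s,c),open("w3.pkl","wb"))
go((432,328.7,23),204.6,s);print(s["grasp_force"],s["opening"])
cv2.imwrite("pics/w3.png",up(c["img"],0,0,640,400,1.25))
```

```text
shift [  0.8   0.9 109.6] spin -0.0  at [433.  328.1 132.6] -155.4 q6 -1.45 t 9.1
11.99993243906647 49.974443620587564
```

View pics/w3.png

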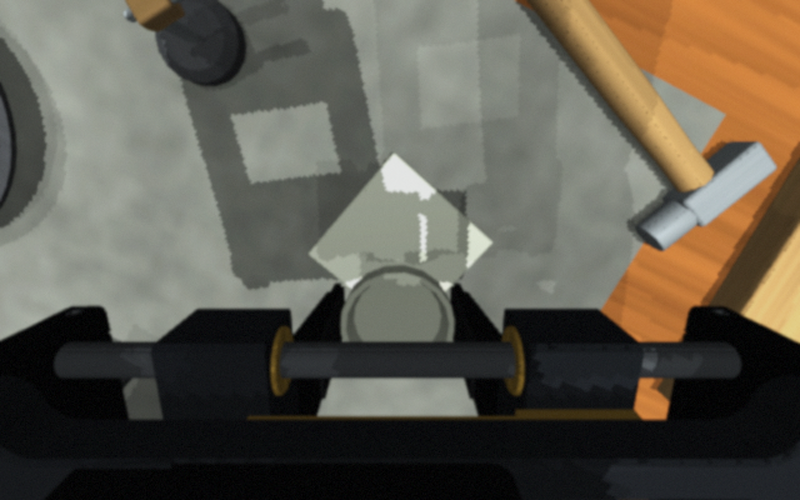

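The held dish is at (397,318). The tile corners below show at (394,153), (309,253) and (493,242).

Run:
```python
from h import *
import pickle
s,c=pickle.load(open("w3.pkl","rb"))
q=lambda u,v,z:ray("wrist",c,((u+.5)/1.25-.5,(v+.5)/1.25-.5),z,s)[:2]
P=[q(*p,9) for p in[(394,153),(309,253),(493,242)]];print(P,(P[1]+P[2])/2,np.linalg.norm(P[0]-P[1]),np.linalg.norm(P[0]-P[2]))
print("dish held",q(397,320,132.6-13.7+18))
```

```text
[array([371.29907547, 296.68876565]), array([464.59504894, 268.65976404]), array([399.31115277, 390.89259848])] [431.95310085 329.77618126] 97.41541765284543 98.28040798944279
dish held [432.38086212 326.92857798]
```

To row units: 109 mm is 0.1363, 100 mm is 0.125.

Call:
play_rows(commands=[[1,[0,0.0023,0.0188],0],[1,[0,0.0023,0.05],0],[1,[0,0.0023,0.0875],0],[1,[0,0.0023,0.1125],0],[1,[0,0.0023,0.125],0],[1,[0,0.0023,0.13],0],[1,[0,0.0023,0.1338],0],[1,[0,0.0023,0.1356],0],[1,[0,0.0023,0.1363],0],[1,[0,0.0023,0.1363],0]])

```text
time_s: 10.4
ee_pos: [431.9, 329.7, 23.1]
orientation: [-0.213, 0.977, 0.0, 0.0]
ft_force: [-0.6, -0.2, -1.1]
opening: 49.5
grasp_force: 12.0
```

To row units: 1.1 mm is 0.0014, 0.8 mm is 0.001.

Call:
play_rows(commands=[[1,[0,0,0.0005],0],[1,[0,0,0.001],0],[1,[0,0,0.0014],0],[1,[0,0,0.0014],0],[0.45,[0,0,0.0014],0],[0.4,[0,0,0.0014],0],[0.3,[0,0,0.0014],0],[0,[0,0,0.0014],0],[0,[0,0,0.0014],0],[0,[0,0,0],0]])

```text
time_s: 11.65
ee_pos: [431.6, 329.5, 22.6]
orientation: [-0.213, 0.977, -0.0, -0.0]
ft_force: [-0.6, -0.2, 0.7]
opening: 91.0
grasp_force: 0.0
```

To row units: -415 mm is -0.5188, -145 mm is -0.1813.

Call:
play_rows(commands=[[0,[0,0,-0.0375],0],[0,[0,0,-0.1],0],[0,[0,-0.025,-0.1688],0],[0,[-0.0025,-0.075,-0.1813],0],[0,[-0.0063,-0.1438,-0.1813],0],[0,[-0.0088,-0.2188,-0.1813],0],[0,[-0.0113,-0.2938,-0.1813],0],[0,[-0.015,-0.3688,-0.1813],0],[0,[-0.0175,-0.4438,-0.1813],0],[0,[-0.0213,-0.5188,-0.1813],0]])

```text
time_s: 12.9
ee_pos: [620.5, -42.6, 167.9]
orientation: [-0.213, 0.977, 0.0, 0.0]
ft_force: [1.0, 0.9, -0.2]
opening: 95.0
grasp_force: 0.0
```

To row units: -156 mm is -0.195, -150 mm is -0.1875.

Call:
play_rows(commands=[[0,[-0.0025,-0.075,0],0],[0,[-0.0063,-0.15,0],0],[0,[-0.0075,-0.1875,0.025],0],[0,[-0.0075,-0.195,0.05],0],[0,[-0.0075,-0.195,0.0625],0],[0,[-0.0075,-0.195,0.0625],0],[0,[-0.0075,-0.195,0.0625],0],[0,[-0.0075,-0.195,0.0625],0],[0,[-0.0075,-0.195,0.0625],0],[0,[-0.0075,-0.195,0.0625],0]])

```text
time_s: 14.15
ee_pos: [690.4, -180.0, 118.2]
orientation: [-0.213, 0.977, -0.0, 0.0]
ft_force: [0.3, -0.6, -0.1]
opening: 95.3
grasp_force: 0.0
```

Run:
```python
from h import *
import pickle
s=get_state();c=camera("wrist");pickle.dump((s,c),open("w4.pkl","wb"))
go((690,-180.3,39),204.5,s)
cv2.imwrite("pics/w4.png",up(c["img"],160,60,320,240,2.5))
```

```text
shift [ 0.5 -0.1 79.2] spin 0.002  at [ 690.4 -180.   118.2] -155.4 q6 -2.33 t 14.15
```

View pics/w4.png

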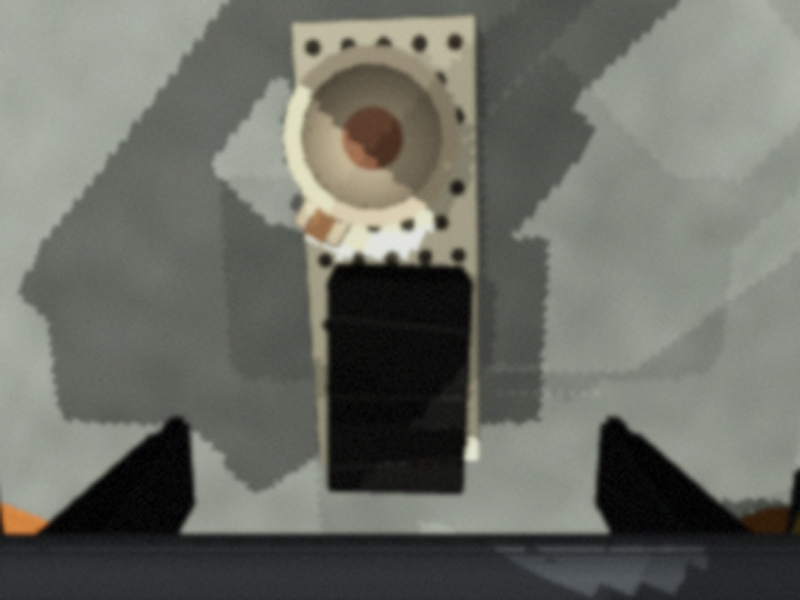

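The charcoal's far top edge runs (328,491)–(463,492). Its sides are at about x 328 and 470, and the near bottom edge is at y 266.

Run:
```python
from h import *
import pickle
s,c=pickle.load(open("w4.pkl","rb"))
q=lambda u,v,z:ray("wrist",c,(160+(u+.5)/2.5-.5,60+(v+.5)/2.5-.5),z,s)[:2]
a,b=q(328,491,48),q(463,492,48);e=b-a;th=np.degrees(np.arctan2(e[1],e[0]));print(a,b,np.linalg.norm(e),th-90)
n=np.array([np.cos(np.radians(th-90)),np.sin(np.radians(th-90))])
m=(a+b)/2-35*n;print("centre",m)
print("near bottom",q(335,266,16),q(468,266,16), "centre from it",(q(335,266,16)+q(468,266,16))/2+35*n)
print("melt",q(372,137,40)); B=[q(293,25,16),q(475,16,16)];e=B[1]-B[0];print("board end",B,np.degrees(np.arctan2(e[1],e[0]))-90)
go((*m,39),180+th-90,s)
```

```text
[ 730.52767704 -186.08414378] [ 712.80433786 -146.53214887] 43.34140114064679 24.137260155909914
centre [ 689.72611198 -180.62048637]
near bottom [ 668.43945709 -213.16550664] [ 649.72099067 -172.2707222 ] centre from it [ 691.02011934 -178.40577437]
melt [ 624.7622837  -218.29762068]
board end [array([ 604.33891258, -255.29866061]), array([ 578.29409337, -204.66591403])] 27.22069413699495
shift [ 0.9 -0.2 79.2] spin 0.008  at [ 690.4 -180.   118.2] -155.4 q6 -2.33 t 14.15
```

To row units: 79 mm is 0.0988, 78 mm is 0.0975, 0.005 rad is 0.0016.

Call:
play_rows(commands=[[0,[0,0,0.025],0.0016],[0,[0,0,0.0625],0.0016],[0,[0,0,0.0875],0.0016],[0,[0,0,0.0975],0.0016],[0,[0,0,0.0988],0.0016],[0.4,[0,0,0.0988],0.0016],[1,[0,0,0.0988],0.0016],[1,[0,0,0.0988],0.0016],[1,[0,0,0.0988],0.0016],[1,[0,0,0.0988],0.0016]], squeeze=15)

```text
time_s: 15.45
ee_pos: [690.2, -180.1, 38.8]
orientation: [-0.211, 0.978, -0.0, 0.0]
ft_force: [0.7, 0.1, -1.0]
opening: 50.5
grasp_force: 0.0
```

To row units: -100 mm is -0.125, -95 mm is -0.1188.

Call:
play_rows(commands=[[1,[0,0,0],0],[1,[0,0,0],0],[1,[0,0,-0.0063],0],[1,[0,0,-0.0188],0],[1,[0,0,-0.05],0],[1,[0,0,-0.0875],0],[1,[0,0,-0.1188],0],[1,[0,0,-0.125],0],[1,[0,0,-0.125],0],[1,[0,0,-0.125],0]])

```text
time_s: 16.7
ee_pos: [689.3, -179.8, 136.9]
orientation: [-0.21, 0.978, 0.001, -0.001]
ft_force: [-0.3, -0.2, -0.1]
opening: 44.2
grasp_force: 15.0
```

```bash
python3 -c "
from h import *
go((430.5,-318.3,130),140.6)"
```

```text
shift [292.9 -19.7   7.4] spin 1.112  at [ 689.3 -179.8  136.9] -155.7 q6 -2.33 t 16.7
```

To row units: 293 mm is 0.3663, 120 mm is 0.15, 1.112 rad is 0.354.

Call:
play_rows(commands=[[1,[0.0125,-0.0013,0],0.0159],[1,[0.0438,-0.0038,0],0.0573],[1,[0.0938,-0.0063,0],0.105],[1,[0.15,-0.01,0],0.1528],[1,[0.2063,-0.0138,0],0.2005],[1,[0.2625,-0.0175,0],0.2483],[1,[0.3125,-0.0213,0],0.296],[1,[0.3475,-0.0238,0],0.3342],[1,[0.3663,-0.025,0],0.354],[1,[0.3663,-0.025,0],0.354]])

```text
time_s: 17.95
ee_pos: [430.9, -318.9, 138.1]
orientation: [0.337, 0.941, 0.0, -0.0]
ft_force: [-0.1, -0.8, -0.4]
opening: 43.9
grasp_force: 15.0
```

Call:
play_rows(commands=[[1,[0,0,0],0],[1,[0,0,0],0],[1,[0,0,0],0],[1,[0,0,0],0],[1,[0,0,0],0],[1,[0,0,0],0],[1,[0,0,0],0],[1,[0,0,0],0],[1,[0,0,0],0],[1,[0,0,0],0]])

```text
time_s: 19.2
ee_pos: [431.4, -318.9, 138.7]
orientation: [0.337, 0.941, 0.0, -0.0]
ft_force: [-0.1, 0.2, -1.7]
opening: 43.8
grasp_force: 15.0
```

Run:
```python
from h import *
import pickle
s=get_state();c=camera("wrist");pickle.dump((s,c),open("w5.pkl","wb"))
go((430.5,-318.3,26),140.6,s)
cv2.imwrite("pics/w5.png",up(c["img"],160,80,320,240,2.5))
```

```text
shift [ 1.100e+00 -1.000e-01  1.127e+02] spin -0.0  at [ 431.4 -318.9  138.7] 140.6 q6 -1.62 t 19.2
```

View pics/w5.png

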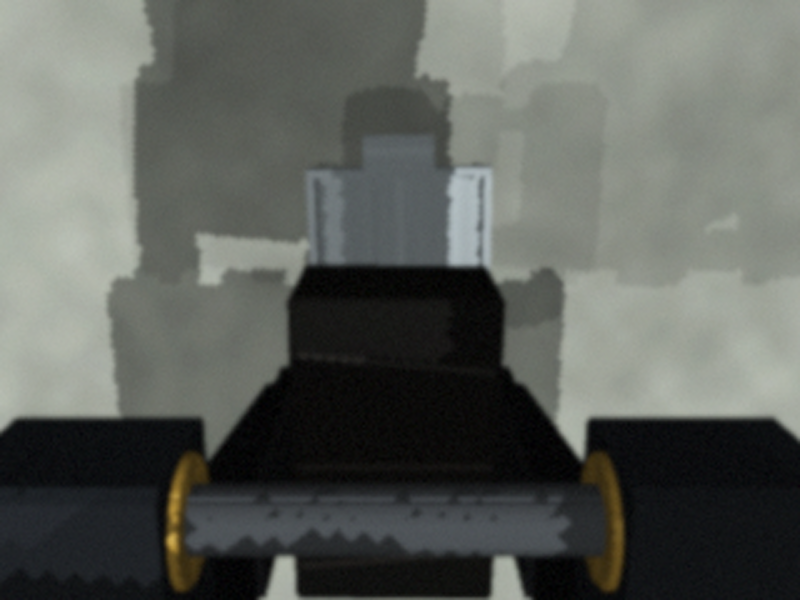

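The near end of the pan shows at (307,168)–(494,166). The held charcoal's near bottom edge is at about y 266, x 305–490, and its top near edge is at y 297, x 290–503.

Run:
```python
from h import *
import pickle
s,c=pickle.load(open("w5.pkl","rb"))
q=lambda u,v,z:ray("wrist",c,(160+(u+.5)/2.5-.5,80+(v+.5)/2.5-.5),z,s)[:2]
R=Ro.from_quat(s["orientation"]).as_matrix()[:2,:2]; 
loc=lambda X:(R.T@(X-s["ee_pos"][:2])).round(1)
z=s["ee_pos"][2]
print("pan",loc(q(307,168,11)),loc(q(494,166,11)),"pan est",loc(np.array([430.6,-317.3])))
print("char bot",loc(q(305,266,z-22.8)),loc(q(490,266,z-22.8)),"top",loc(q(290,300,z+9.2)),loc(q(503,300,z+9.2)))
```

```text
pan [ 46.3 -33.2] [47.  35.1] pan est [1.7 0.7]
char bot [ 32.6 -22.7] [32.6 21.6] top [ 32.6 -22.1] [32.6 20.4]
```

To row units: 111.5 mm is 0.1394, 111 mm is 0.1388.

Call:
play_rows(commands=[[1,[0.0029,0.0019,0.0188],0],[1,[0.0029,0.0019,0.05],0],[1,[0.0029,0.0019,0.0875],0],[1,[0.0029,0.0019,0.1125],0],[1,[0.0029,0.0019,0.125],0],[1,[0.0029,0.0019,0.1325],0],[1,[0.0029,0.0019,0.1363],0],[1,[0.0029,0.0019,0.1388],0],[1,[0.0029,0.0019,0.1394],0],[1,[0.0029,0.0019,0.1394],0]])

```text
time_s: 20.5
ee_pos: [430.8, -316.5, 27.6]
orientation: [0.337, 0.941, -0.0, 0.0]
ft_force: [0.1, 0.1, -0.1]
opening: 43.6
grasp_force: 15.0
```

To row units: 1.4 mm is 0.0018, 1.2 mm is 0.0015.

Call:
play_rows(commands=[[1,[0,0,0.0004],0],[1,[0,0,0.0008],0],[1,[0,0,0.0011],0],[1,[0,0,0.0015],0],[1,[0,0,0.0018],0],[1,[0,0,0.0018],0],[1,[0,0,0.0018],0],[1,[0,0,0.0018],0],[1,[0,0,0.0018],0],[1,[0,0,0.0018],0]])

```text
time_s: 21.75
ee_pos: [430.6, -316.3, 25.8]
orientation: [0.337, 0.941, -0.0, 0.0]
ft_force: [-0.4, 0.5, -1.3]
opening: 44.0
grasp_force: 15.0
```

To row units: -10 mm is -0.0125, 0.5 mm is 0.0006.

Call:
play_rows(commands=[[1,[0,0,0.0004],0],[1,[0,0,0.0006],0],[1,[0,0,0.0006],0],[0.5,[0,0,0.0006],0],[0.45,[0,0,0.0006],0],[0.3,[0,0,0.0006],0],[0,[0,0,0.0006],0],[0,[0,0,0.0006],0],[0,[0,0,0.0006],0],[0,[0,0,-0.0125],0]])

```text
time_s: 23.0
ee_pos: [430.0, -315.7, 35.3]
orientation: [0.337, 0.941, 0.0, -0.001]
ft_force: [-0.8, 0.4, 0.1]
opening: 93.6
grasp_force: 0.0
```

```bash
python3 -c "
from h import *
go((624.3,-218.8,130),206)"
```

```text
shift [-88.4 198.3 -94.9] spin -1.142  at [ 430.  -315.7   35.3] 140.6 q6 -1.62 t 23.0
```

To row units: 198 mm is 0.2475, 185 mm is 0.2313, -1.142 rad is -0.3635.

Call:
play_rows(commands=[[0,[0,0,-0.025],0],[0,[0,0,-0.075],-0.0318],[0,[-0.0188,0.0438,-0.1125],-0.0796],[0,[-0.05,0.1125,-0.1188],-0.1337],[0,[-0.0813,0.1813,-0.1188],-0.191],[0,[-0.1025,0.2313,-0.1188],-0.2483],[0,[-0.11,0.2475,-0.1188],-0.3056],[0,[-0.11,0.2475,-0.1188],-0.3635],[0,[-0.11,0.2475,-0.1188],-0.3635],[0,[-0.11,0.2475,-0.1188],-0.3635]])

```text
time_s: 24.25
ee_pos: [624.2, -219.3, 131.3]
orientation: [-0.224, 0.975, -0.0, 0.0]
ft_force: [-0.8, 0.1, 0.3]
opening: 95.1
grasp_force: 0.0
```

Call:
play_rows(commands=[[0,[0,0,0],0],[0,[0,0,0],0],[0,[0,0,0],0],[0,[0,0,0],0],[0,[0,0,0],0],[0,[0,0,0],0],[0,[0,0,0],0],[0,[0,0,0],0],[0,[0,0,0],0],[0,[0,0,0],0]])

```text
time_s: 25.5
ee_pos: [624.3, -219.2, 130.8]
orientation: [-0.225, 0.974, 0.0, -0.0]
ft_force: [0.1, 0.8, 0.4]
opening: 95.4
grasp_force: 0.0
```

Run:
```python
from h import *
import pickle
s=get_state();c=camera("wrist");pickle.dump((s,c),open("w6.pkl","wb"))
go((624.3,-218.8,31),206.5,s)
cv2.imwrite("pics/w6.png",up(c["img"],160,80,320,240,2.5))
```

```text
shift [-0.2  0.3 99.8] spin -0.008  at [ 624.3 -219.2  130.8] -154.0 q6 -2.44 t 25.5
```

View pics/w6.png

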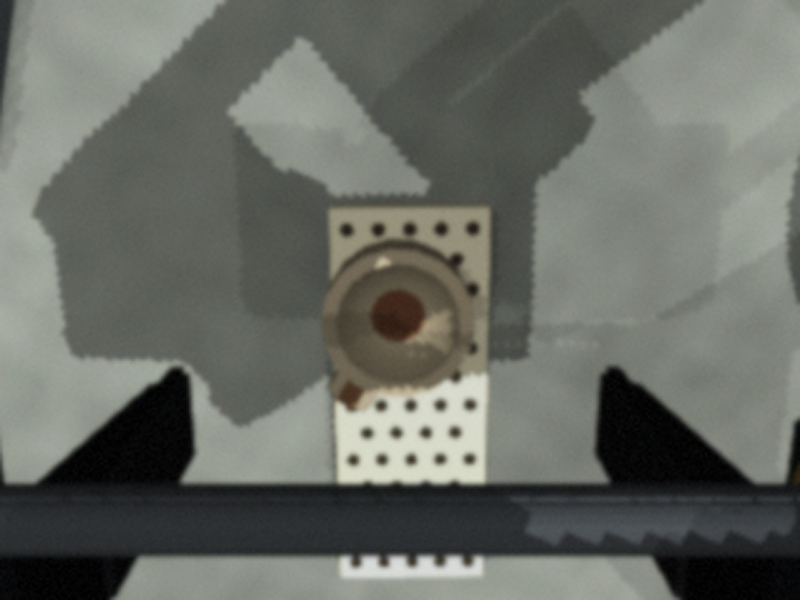

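The melt dish rim is centred at about (399,319). The board corners are at (328,207), (491,207), (482,577) and (341,577).

Run:
```python
from h import *
import pickle
s,c=pickle.load(open("w6.pkl","rb"))
q=lambda u,v,z:ray("wrist",c,(160+(u+.5)/2.5-.5,80+(v+.5)/2.5-.5),z,s)[:2]
m=q(399,319,40);print("melt",m,np.linalg.norm(q(324,319,40)-q(474,319,40)))
B=np.array([q(328,207,16),q(491,207,16),q(482,577,16),q(341,577,16)]);e=np.roll(B,-1,0)-B
print("board",B.mean(0),np.linalg.norm(e,axis=1),np.degrees(np.arctan2(e[:,1],e[:,0])))
go((*m,31),206.5,s)
```

```text
melt [ 623.23999165 -218.89304458] 50.25623097329151
board [ 657.65516325 -197.00917151] [ 57.61544241 149.53858167  56.8507412  149.53908527] [ 116.01730669   26.46394973  -63.99016449 -153.24304092]
shift [ 0.8  0.7 99.8] spin -0.008  at [ 624.3 -219.2  130.8] -154.0 q6 -2.44 t 25.5
```

To row units: 99.5 mm is 0.1244, 98 mm is 0.1225, -0.008 rad is -0.0025.

Call:
play_rows(commands=[[0,[0.0009,0.0013,0.0313],-0.0025],[0,[0.0009,0.0013,0.075],-0.0025],[0,[0.0009,0.0013,0.11],-0.0025],[0,[0.0009,0.0013,0.1225],-0.0025],[0,[0.0009,0.0013,0.1244],-0.0025],[0.4,[0.0009,0.0013,0.1244],-0.0025],[1,[0.0009,0.0013,0.1244],-0.0025],[1,[0.0009,0.0013,0.1244],-0.0025],[1,[0.0009,0.0013,0.1244],-0.0025],[1,[0.0009,0.0013,0.1244],-0.0025]], squeeze=14)

```text
time_s: 26.8
ee_pos: [623.3, -218.6, 31.5]
orientation: [-0.229, 0.973, -0.0, 0.0]
ft_force: [-0.9, 0.4, 2.4]
opening: 51.4
grasp_force: 14.0
```

To row units: -170 mm is -0.2125, -160 mm is -0.2.

Call:
play_rows(commands=[[1,[0,0,0],0],[1,[0,0,0],0],[1,[0,0,-0.0063],0],[1,[0,0,-0.025],0],[1,[0,0,-0.0625],0],[1,[0,0,-0.1125],0],[1,[0,0,-0.1625],0],[1,[0,0,-0.2],0],[1,[0,0,-0.2125],0],[1,[0,0,-0.2125],0]])

```text
time_s: 28.05
ee_pos: [623.4, -218.6, 202.0]
orientation: [-0.229, 0.973, -0.0, 0.0]
ft_force: [0.6, 0.2, -1.5]
opening: 51.1
grasp_force: 14.0
```

```bash
python3 -c "
from h import *
go((657.5,197.3,200),206)"
```

```text
shift [-216.   357.1    1.8] spin 0.008  at [ 623.4 -218.6  202. ] -153.5 q6 -2.45 t 28.05
```

To row units: 357 mm is 0.4463, -216 mm is -0.27.

Call:
play_rows(commands=[[1,[-0.01,0.0163,0],0],[1,[-0.035,0.0575,0],0],[1,[-0.07,0.115,0],0],[1,[-0.105,0.1738,0],0],[1,[-0.14,0.2313,0],0],[1,[-0.175,0.2888,0],0],[1,[-0.21,0.3475,0],0],[1,[-0.2438,0.4025,0],0],[1,[-0.2625,0.4338,0],0],[1,[-0.27,0.4463,0],0]])

```text
time_s: 29.3
ee_pos: [655.9, 199.6, 199.1]
orientation: [-0.23, 0.973, 0.0, -0.002]
ft_force: [1.0, -0.2, -1.7]
opening: 51.0
grasp_force: 14.0
```

Call:
play_rows(commands=[[1,[0,0,0],0],[1,[0,0,0],0],[1,[0,0,0],0],[1,[0,0,0],0],[1,[0,0,0],0],[1,[0,0,0],0],[1,[0,0,0],0],[1,[0,0,0],0],[1,[0,0,0],0],[1,[0,0,0],0]])

```text
time_s: 30.55
ee_pos: [657.4, 197.3, 201.3]
orientation: [-0.229, 0.973, -0.0, -0.0]
ft_force: [1.0, 0.1, -1.3]
opening: 51.1
grasp_force: 14.0
```

Run:
```python
from h import *
import pickle
s=get_state();c=camera("wrist");pickle.dump((s,c),open("w7.pkl","wb"))
go((657.5,197.3,101),206.5,s)
cv2.imwrite("pics/w7.png",up(c["img"],160,80,320,240,2.5))
```

```text
shift [-1.000e-01 -1.000e-01  1.003e+02] spin -0.0  at [657.4 197.3 201.3] -153.5 q6 -1.82 t 30.55
```

View pics/w7.png

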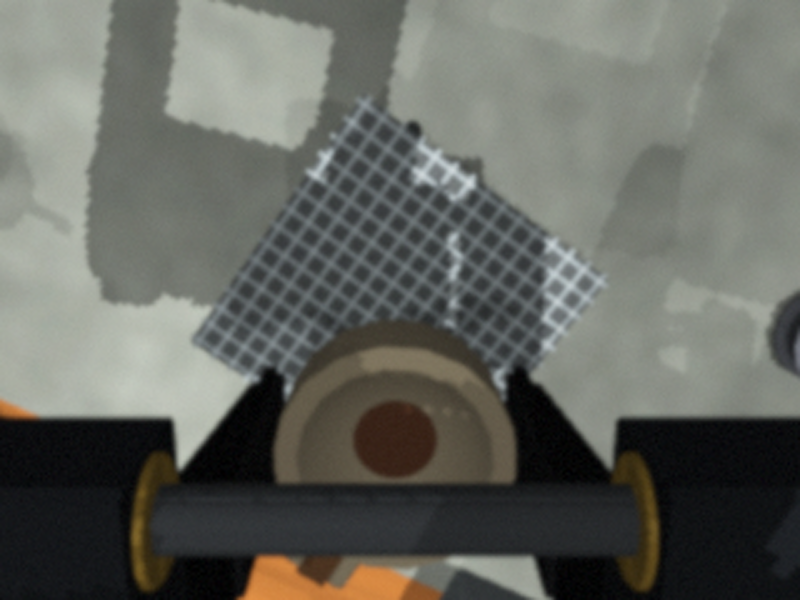

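The gauze corners are at (366,96), (193,341) and (605,279). The held dish spans x 273–517, with its rim's near edge at y 344.

Run:
```python
from h import *
import pickle
s,c=pickle.load(open("w7.pkl","rb"))
R=Ro.from_quat(s["orientation"]).as_matrix()[:2,:2]
q=lambda u,v,z:(R.T@(ray("wrist",c,(160+(u+.5)/2.5-.5,80+(v+.5)/2.5-.5),z,s)[:2]-s["ee_pos"][:2])).round(1)
a,b,d=q(366,96,85),q(193,341,85),q(605,279,85);print(a,b,d,(b+d)/2,np.linalg.norm(a-b),np.linalg.norm(a-d))
print("top-camera est",(R.T@(np.array([657.7,197.8])-s["ee_pos"][:2])).round(1))
z=s["ee_pos"][2]+8.5;print("dish",q(273,455,z),q(517,455,z),"near rim",q(395,344,z),"near bottom",q(395,320,z-24))
```

```text
[ 73.  -10.6] [-15.1 -75.8] [ 8.6 75.8] [-3.25  0.  ] 109.60223537866369 107.76047512887088
top-camera est [-0.5  0.3]
dish [ -0.3 -26.6] [-0.3 25.2] near rim [24.4 -0.7] near bottom [22.5 -0.7]
```

To row units: 99 mm is 0.1238, 98 mm is 0.1225.

Call:
play_rows(commands=[[1,[0,0.001,0.0125],0],[1,[0,0.001,0.0375],0],[1,[0,0.001,0.0688],0],[1,[0,0.001,0.0975],0],[1,[0,0.001,0.1125],0],[1,[0,0.001,0.1188],0],[1,[0,0.001,0.1225],0],[1,[0,0.001,0.1238],0],[1,[0,0.001,0.1238],0],[1,[0,0.001,0.1238],0]])

```text
time_s: 31.85
ee_pos: [657.3, 198.1, 103.0]
orientation: [-0.229, 0.973, -0.0, 0.0]
ft_force: [-0.8, 0.2, -1.5]
opening: 51.2
grasp_force: 14.0
```

To row units: 1.5 mm is 0.0019, 1.3 mm is 0.0016.

Call:
play_rows(commands=[[1,[0,0,0.0005],0],[1,[0,0,0.0009],0],[1,[0,0,0.0013],0],[1,[0,0,0.0016],0],[1,[0,0,0.0019],0],[1,[0,0,0.0019],0],[1,[0,0,0.0019],0],[1,[0,0,0.0019],0],[1,[0,0,0.0019],0],[1,[0,0,0.0019],0]])

```text
time_s: 33.1
ee_pos: [657.0, 198.0, 100.8]
orientation: [-0.229, 0.973, 0.0, -0.0]
ft_force: [0.6, 0.7, -0.7]
opening: 51.1
grasp_force: 14.0
```

To row units: -20 mm is -0.025, 0.6 mm is 0.0008.

Call:
play_rows(commands=[[1,[0,0,0.0004],0],[1,[0,0,0.0008],0],[1,[0,0,0.0008],0],[0.45,[0,0,0.0008],0],[0.4,[0,0,0.0008],0],[0.2,[0,0,0.0008],0],[0,[0,0,0.0008],0],[0,[0,0,0.0008],0],[0,[0,0,0],0],[0,[0,0,-0.025],0]])

```text
time_s: 34.35
ee_pos: [655.6, 197.7, 119.3]
orientation: [-0.229, 0.973, 0.0, -0.002]
ft_force: [1.5, -0.1, -0.6]
opening: 94.3
grasp_force: 0.0
```

```bash
python3 -c "
from h import *
go((657.7,-197,120),206.6)"
```

```text
shift [ 1.741e+02 -3.542e+02 -3.000e-01] spin -0.002  at [655.6 197.7 119.3] -153.5 q6 -1.82 t 34.35
```

To row units: -321 mm is -0.4013, -279 mm is -0.3488.

Call:
play_rows(commands=[[0,[0,0,-0.0313],0],[0,[0,0,-0.075],0],[0,[0.0038,-0.0075,-0.1063],0],[0,[0.02,-0.04,-0.1125],0],[0,[0.0475,-0.0963,-0.1125],0],[0,[0.0775,-0.1575,-0.1125],0],[0,[0.1088,-0.2213,-0.1125],0],[0,[0.14,-0.285,-0.1125],0],[0,[0.1713,-0.3488,-0.1125],0],[0,[0.1975,-0.4013,-0.1125],0]])

```text
time_s: 35.6
ee_pos: [658.9, -162.1, 213.0]
orientation: [-0.229, 0.974, -0.001, 0.001]
ft_force: [0.2, 0.0, -0.5]
opening: 95.2
grasp_force: 0.0
```

To row units: 100 mm is 0.125, 90 mm is 0.1125.

Call:
play_rows(commands=[[0,[0.0125,-0.0275,0.0063],0],[0,[0.0188,-0.04,0.0375],0],[0,[0.0194,-0.0413,0.0813],0],[0,[0.0194,-0.0413,0.1125],0],[0,[0.0194,-0.0413,0.125],0],[0,[0.0194,-0.0413,0.125],0],[0,[0.0194,-0.0413,0.125],0],[0,[0.0194,-0.0413,0.125],0],[0,[0.0194,-0.0413,0.125],0],[0,[0.0194,-0.0413,0.125],0]])

```text
time_s: 36.85
ee_pos: [659.7, -196.3, 111.2]
orientation: [-0.229, 0.973, -0.0, 0.0]
ft_force: [0.7, 0.4, -0.2]
opening: 95.1
grasp_force: 0.0
```

Run:
```python
from h import *
import pickle
s=get_state();c=camera("wrist");pickle.dump((s,c),open("w8.pkl","wb"))
go((657.7,-197,14),206.6,s)
cv2.imwrite("pics/w8.png",up(c["img"],160,80,320,240,2.5))
```

```text
shift [ 2.2  0.3 97.2] spin -0.002  at [ 659.7 -196.3  111.2] -153.5 q6 -2.4 t 36.85
```

View pics/w8.png

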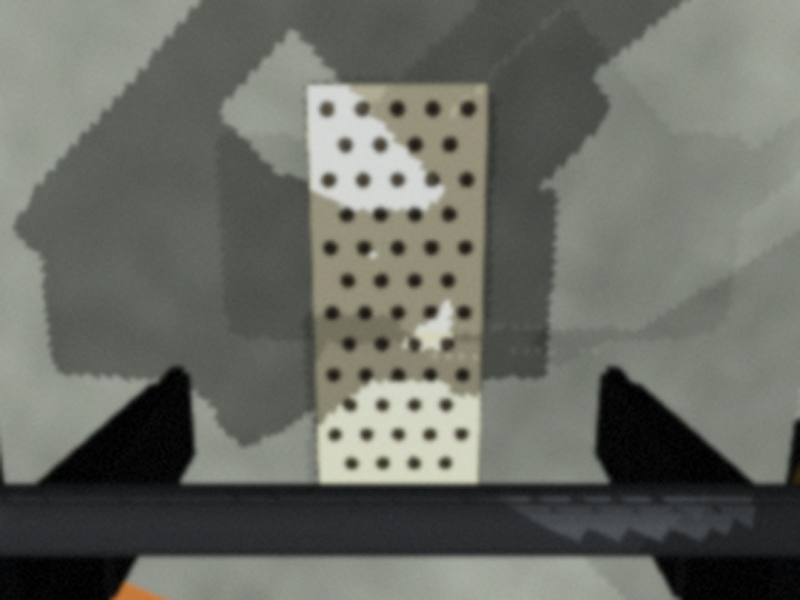

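The board's near end is at (306,85)–(488,84), with its edges running to (320,484) and (479,484).

Run:
```python
from h import *
import pickle
s,c=pickle.load(open("w8.pkl","rb"))
R=Ro.from_quat(s["orientation"]).as_matrix()[:2,:2]
q=lambda u,v,z:(R.T@(ray("wrist",c,(160+(u+.5)/2.5-.5,80+(v+.5)/2.5-.5),z,s)[:2]-s["ee_pos"][:2])).round(1)
print([q(*p,16) for p in[(306,85),(488,84),(479,484),(320,484)]])
```

```text
[array([ 76.4, -28.7]), array([76.7, 28.6]), array([-62.6,  29.7]), array([-62.6, -27.8])]
```

To row units: 96.5 mm is 0.1206, 96 mm is 0.12, 0.004 rad is 0.0013.

Call:
play_rows(commands=[[0,[0.002,0.0006,0.025],0.0013],[0,[0.002,0.0006,0.0625],0.0013],[0,[0.002,0.0006,0.1],0.0013],[0,[0.002,0.0006,0.115],0.0013],[0,[0.002,0.0006,0.12],0.0013],[0.3,[0.002,0.0006,0.1206],0.0013],[1,[0.002,0.0006,0.1206],0.0013],[1,[0.002,0.0006,0.1206],0.0013],[1,[0.002,0.0006,0.1206],0.0013],[1,[0.002,0.0006,0.1206],0.0013]], squeeze=25)

```text
time_s: 38.15
ee_pos: [658.1, -196.5, 14.9]
orientation: [-0.227, 0.974, -0.0, 0.0]
ft_force: [-0.3, -0.1, 2.1]
opening: 57.6
grasp_force: 25.0
```

To row units: -115 mm is -0.1438, -105 mm is -0.1313.

Call:
play_rows(commands=[[1,[0,0,0],0],[1,[0,0,0],0],[1,[0,0,-0.0038],0],[1,[0,0,-0.0125],0],[1,[0,0,-0.0313],0],[1,[0,0,-0.0625],0],[1,[0,0,-0.1],0],[1,[0,0,-0.1313],0],[1,[0,0,-0.1438],0],[1,[0,0,-0.1438],0]])

```text
time_s: 39.4
ee_pos: [658.4, -196.7, 130.5]
orientation: [-0.227, 0.974, -0.001, 0.001]
ft_force: [-0.6, -0.2, -1.5]
opening: 57.8
grasp_force: 25.0
```

Run:
```python
from h import *
c=camera("top");im=c["img"]
g=cv2.medianBlur(cv2.cvtColor(im,cv2.COLOR_RGB2GRAY),3)
# dark platter contour
m=((g<80)&(np.hypot(*(np.indices(g.shape)-np.array([185,335])[:,None,None]))<40)).astype(np.uint8)
m=cv2.morphologyEx(m,cv2.MORPH_CLOSE,np.ones((7,7)))
k=max(cv2.findContours(m,0,1)[0],key=cv2.contourArea);e=cv2.fitEllipse(k);print(e,ray("top",c,e[0],32))
go((486.2,-19.7,130),206.6)
```

```text
((358.7973937988281, 195.8704833984375), (5.628134250640869, 68.68138885498047), 23.191282272338867) [457.75511641 -82.40150851  32.        ]
shift [ 75.6 234.3  -0.9] spin -0.006  at [ 657.7 -196.4  129.1] -153.7 q6 -2.4 t 39.45
```

To row units: 234.3 mm is 0.2929, 75.6 mm is 0.0945.

Call:
play_rows(commands=[[1,[0.0038,0.01,0],0],[1,[0.0113,0.035,0],0],[1,[0.0225,0.07,0],0],[1,[0.0363,0.1125,0],0],[1,[0.05,0.1563,0],0],[1,[0.0638,0.2,0],0],[1,[0.0775,0.2413,0],0],[1,[0.0875,0.2725,0],0],[1,[0.0925,0.2875,0],0],[1,[0.0945,0.2929,0],0]])

```text
time_s: 40.7
ee_pos: [485.9, -19.5, 128.8]
orientation: [-0.227, 0.974, 0.0, -0.0]
ft_force: [-0.4, -0.2, -1.3]
opening: 58.0
grasp_force: 25.0
```

Call:
play_rows(commands=[[1,[0,0,0],0],[1,[0,0,0],0],[1,[0,0,0],0],[1,[0,0,0],0],[1,[0,0,0],0],[1,[0,0,0],0],[1,[0,0,0],0],[1,[0,0,0],0],[1,[0,0,0],0],[1,[0,0,0],0]])

```text
time_s: 41.95
ee_pos: [486.5, -19.8, 129.3]
orientation: [-0.227, 0.974, 0.0, -0.0]
ft_force: [0.3, 1.1, -1.8]
opening: 57.8
grasp_force: 25.0
```

Run:
```python
from h import *
import pickle
s=get_state();c=camera("wrist");pickle.dump((s,c),open("w9.pkl","wb"))
go((486.2,-19.7,47),206.6,s)
cv2.imwrite("pics/w9.png",up(c["img"],120,0,400,300,2))
```

```text
shift [ 0.2  0.2 82.3] spin -0.006  at [486.5 -19.8 129.3] -153.7 q6 -2.18 t 41.95
```

View pics/w9.png

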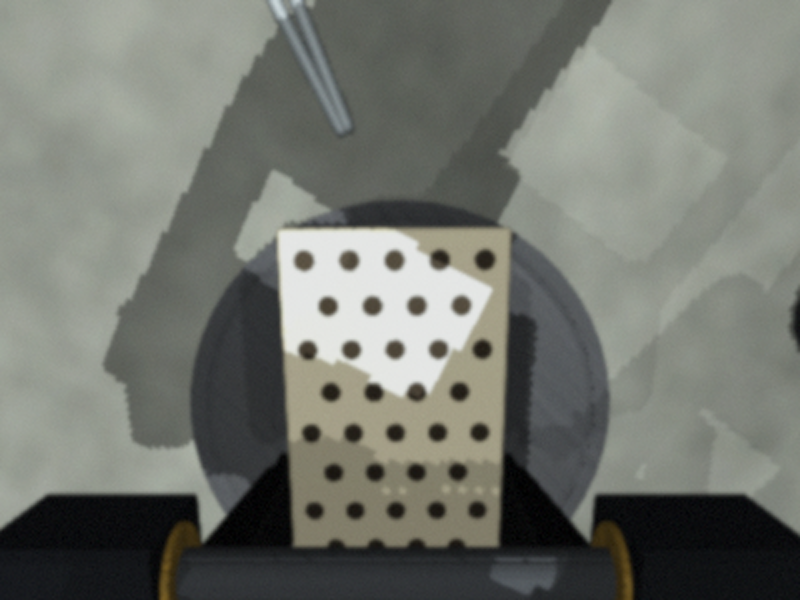

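The platter's near edge is at (395,201), left at (191,398) and right at (610,398). The board's near end is at y 228, x 278–511.

Run:
```python
from h import *
import pickle
s,c=pickle.load(open("w9.pkl","rb"))
R=Ro.from_quat(s["orientation"]).as_matrix()[:2,:2]
q=lambda u,v,z:(R.T@(ray("wrist",c,(120+(u+.5)/2-.5,(v+.5)/2-.5),z,s)[:2]-s["ee_pos"][:2])).round(1)
from scipy.optimize import least_squares as L
P=np.array([q(*p,32) for p in[(395,200),(191,398),(610,398),(230,285),(575,290)]]);print(P)
r=L(lambda x:np.hypot(*(P-x).T)-90,[0,0]);print("centre",r.x,r.fun)
z=s["ee_pos"][2]+1.1;print("board",q(278,228,z),q(511,229,z))
c=camera("top")
for uv in [(335.5,185)]:print((R.T@(ray("top",c,uv,32)[:2]-s["ee_pos"][:2])).round(1))
```

```text
[[ 87.   -1. ]
 [  6.5 -88. ]
 [  6.5  90.7]
 [ 54.  -68.1]
 [ 52.   72.4]]
centre [-3.10559548  1.34892522] [ 0.13620685 -0.13622586 -0.13408861 -0.08780812 -0.08402878]
board [ 75.3 -29.6] [75.1 27.5]
[0.2 0.2]
```

To row units: 76 mm is 0.095, -1.5 mm is -0.0019.

Call:
play_rows(commands=[[1,[-0.0019,0.0019,0.01],0],[1,[-0.0019,0.0019,0.0275],0],[1,[-0.0019,0.0019,0.0525],0],[1,[-0.0019,0.0019,0.0725],0],[1,[-0.0019,0.0019,0.085],0],[1,[-0.0019,0.0019,0.0925],0],[1,[-0.0019,0.0019,0.095],0],[1,[-0.0019,0.0019,0.095],0],[1,[-0.0019,0.0019,0.095],0],[1,[-0.0019,0.0019,0.095],0]])

```text
time_s: 43.3
ee_pos: [487.5, -17.8, 53.8]
orientation: [-0.227, 0.974, -0.0, 0.0]
ft_force: [0.3, 0.2, -1.1]
opening: 58.1
grasp_force: 25.0
```

Run:
```python
from h import *
import pickle
s=get_state();c=camera("wrist");pickle.dump((s,c),open("w10.pkl","wb"))
print(s["ee_pos"])
a=up(c["img"],120,60,400,200,2)
t=camera("top");pickle.dump(t,open("t10.pkl","wb"))
b=up(t["img"],295,150,80,40,5)   # turntable
d=up(t["img"],405,180,80,40,5)
cv2.imwrite("pics/w10.png",np.vstack([a,np.hstack([b,d])]))
```

```text
[487.48977333 -17.8240886   53.78350789]
```

View pics/w10.png

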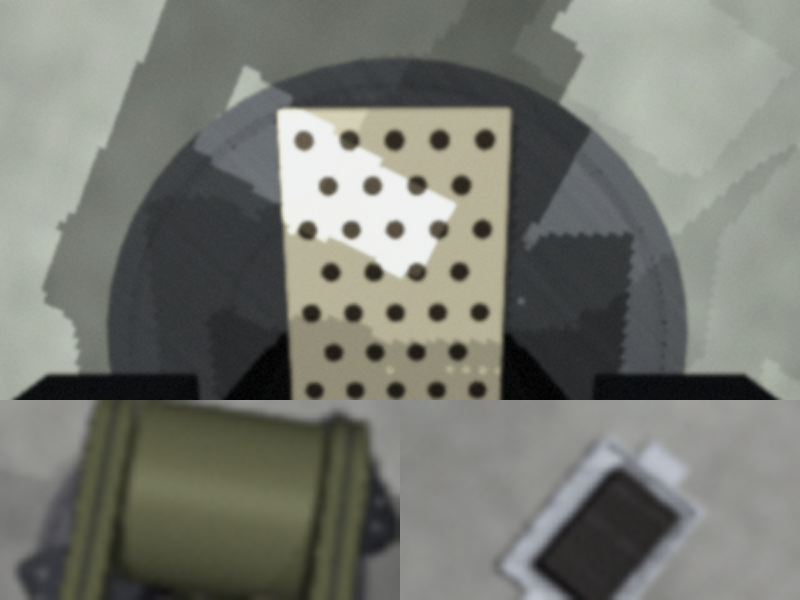

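Close-up: the platter spans x 108–688 with its near edge at y 57, and the board's near end is at y 107, x 277–512. The charcoal sits flat inside the pan in the bottom-right crop.

Run:
```python
from h import *
import pickle
s,c=pickle.load(open("w10.pkl","rb"))
R=Ro.from_quat(s["orientation"]).as_matrix()[:2,:2]
q=lambda u,v,z:(R.T@(ray("wrist",c,(120+(u+.5)/2-.5,60+(v+.5)/2-.5),z,s)[:2]-s["ee_pos"][:2])).round(1)
from scipy.optimize import least_squares as L
P=np.array([q(*p,32) for p in[(398,57),(108,330),(688,330),(163,180),(634,182)]]);print(P)
r=L(lambda x:np.hypot(*(P-x[:2]).T)-90,[0,0]);print("centre",r.x,r.fun)
z=s["ee_pos"][2]+1.1;print("board",q(277,107,z),q(512,107,z))
```

```text
[[ 89.   -0.1]
 [  9.7 -89.4]
 [  9.7  89.2]
 [ 55.5 -68. ]
 [ 54.9  68.1]]
centre [-2.21705256 -0.13984629] [ 1.21706126  0.05215812  0.13115042 -0.91431867 -1.01104386]
board [ 75.6 -29.8] [75.6 27.7]
```

Call:
play_rows(commands=[[1,[-0.001,0.001,0],0],[1,[-0.0021,0.001,0.0019],0],[1,[-0.0021,0.001,0.0038],0],[1,[-0.0021,0.001,0.0053],0],[1,[-0.0021,0.001,0.0063],0],[1,[-0.0021,0.001,0.0069],0],[1,[-0.0021,0.001,0.0073],0],[1,[-0.0021,0.001,0.0073],0],[1,[-0.0021,0.001,0.0073],0],[1,[-0.0021,0.001,0.0073],0]])

```text
time_s: 44.65
ee_pos: [488.3, -16.3, 47.6]
orientation: [-0.227, 0.974, -0.0, 0.0]
ft_force: [0.9, 0.1, -0.2]
opening: 58.0
grasp_force: 25.0
```

```bash
python3 -c "
from h import *
import numpy as np
s=get_state();print(s['ee_pos'],s['ft_force'])"
```

```text
[488.34909355 -16.32481486  47.56158004] [ 0.93667623  0.12506043 -0.16252968]
```

Call:
play_rows(commands=[[1,[0,0,0.0003],0],[1,[0,0,0.0005],0],[1,[0,0,0.0008],0],[1,[0,0,0.001],0],[1,[0,0,0.0011],0],[1,[0,0,0.0011],0],[1,[0,0,0.0011],0],[1,[0,0,0.0011],0],[1,[0,0,0.0011],0],[1,[0,0,0.0011],0]])

```text
time_s: 45.9
ee_pos: [488.3, -16.3, 46.8]
orientation: [-0.227, 0.974, 0.0, -0.0]
ft_force: [-2.4, 0.1, 3.7]
opening: 57.9
grasp_force: 25.0
```

Contact (+3.7 N). Release gently and retreat.

To row units: -100 mm is -0.125, -60 mm is -0.075.

Call:
play_rows(commands=[[1,[0,0,0.0011],0],[0.38,[0,0,0],0],[0.3,[0,0,0],0],[0.2,[0,0,0],0],[0,[0,0,0],0],[0,[0,0,0],0],[0,[0,0,0],0],[0,[0,0,-0.025],0],[0,[0,0,-0.075],0],[0,[0,0,-0.125],0]])

```text
time_s: 47.15
ee_pos: [488.0, -16.3, 147.4]
orientation: [-0.227, 0.974, 0.0, -0.0]
ft_force: [-0.5, -0.2, 0.6]
opening: 95.0
grasp_force: 0.0
```

```bash
python3 -c "
from h import *
go((330,-330,250),206)"
```

```text
shift [ 280.5 -211.5 -102.5] spin 0.004  at [488.  -16.3 147.4] -153.7 q6 -2.17 t 47.15
```

To row units: 450 mm is 0.5625, 330 mm is 0.4125, 0.7 rad is 0.2228.

Call:
play_rows(commands=[[0,[0,0,-0.0375],0],[0,[0,0,-0.1],0],[0,[0,0.05,-0.125],0.0318],[0,[0,0.1125,-0.125],0.0637],[0,[0.0125,0.1875,-0.125],0.0955],[0,[0.0125,0.2625,-0.125],0.1273],[0,[0.0125,0.3375,-0.125],0.1592],[0,[0.0125,0.4125,-0.125],0.191],[0,[0.0125,0.4875,-0.125],0.2228],[0,[0.0125,0.5625,-0.125],0.2228]])

```text
time_s: 48.4
ee_pos: [279.1, 384.5, 246.9]
orientation: [0.121, 0.993, 0.0, 0.0]
ft_force: [1.1, -0.4, -0.3]
opening: 95.1
grasp_force: 0.0
```

To row units: 220 mm is 0.275, 180 mm is 0.225.

Call:
play_rows(commands=[[0,[0,0.075,0],0],[0,[0,0.15,0],0],[0,[0,0.225,0],0],[0,[0,0.275,0],0],[0,[0,0.275,0],0],[0,[0,0.275,0],0],[0,[0,0.275,0],0],[0,[0,0.275,0],0],[0,[0,0.275,0],0],[0,[0,0.275,0],0]])

```text
time_s: 49.65
ee_pos: [333.0, 596.2, 246.9]
orientation: [0.121, 0.993, 0.0, 0.0]
ft_force: [0.3, -0.1, 0.9]
opening: 95.2
grasp_force: 0.0
```

Run:
```python
from h import *
import pickle
print(get_state()["ee_pos"])
c=camera("top");pickle.dump(c,open("tf.pkl","wb"));im=c["img"]
a=np.vstack([np.hstack([up(im,295,155,80,60,5),up(im,167,175,80,60,5)]),np.hstack([up(im,405,180,80,60,5),up(im,220,85,80,60,5)])])
cv2.imwrite("pics/final.png",a)
```

```text
[333.00613656 596.24532394 246.88927099]
```

View pics/final.png

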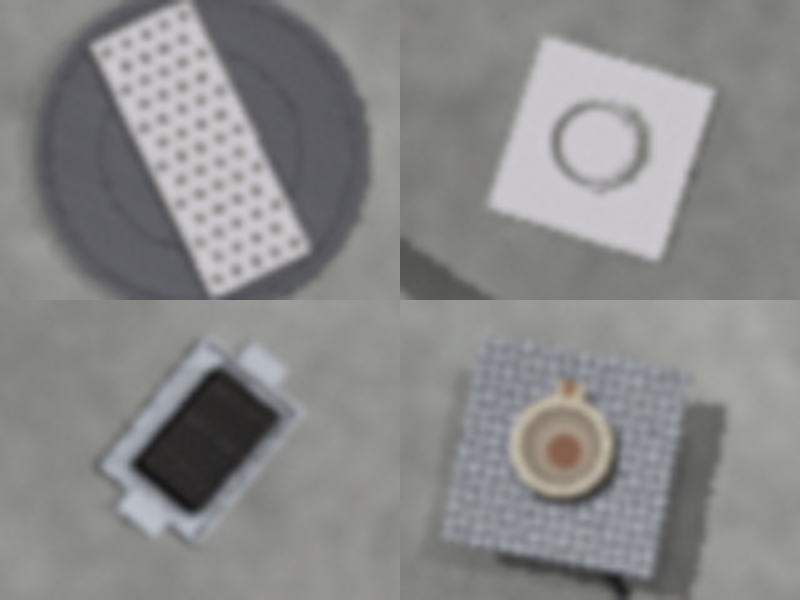

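Everything is placed: board across the platter, flux dish on the tile, charcoal inside the pan, melt dish on the gauze. Checking the centring with parallax.

Run:
```python
from h import *
import pickle
c=pickle.load(open("tf.pkl","rb"))
q=lambda u,v,x0,y0,z:ray("top",c,(x0+(u+.5)/5-.5,y0+(v+.5)/5-.5),z)[:2].round(1)
m=lambda P,*a:np.mean([q(*p,*a) for p in P],0)
print("tile",m([(145,36),(315,90),(262,261),(88,208)],167,175,9),"dish",q(201,145,167,175,27))
print("gauze",m([(85,38),(290,75),(252,277),(43,240)],220,85,85),"melt",q(162,147,220,85,109))
print("pan",m([(208,37),(298,112),(195,245),(100,167)],405,180,11),"char",m([(217,70),(282,118),(195,213),(133,163)],405,180,35))
print("platter LR",q(37,148,295,155,32),q(371,148,295,155,32),"board",m([(90,45),(192,0),(312,250),(213,298)],295,155,48))
im=c["img"].astype(float);r=im[np.r_[140:235]][:,327:343].mean((1,2));g=np.abs(np.diff(r));print("col edges",[(140+i,g[i].round()) for i in np.argsort(-g)[:6]])
print(q(200.5,148,295,155,32), ray("top",c,(335,185),32))
```

```text
tile [431.275 328.6  ] dish [432.  325.3]
gauze [657.7  197.85] melt [657.1 197.4]
pan [ 430.625 -317.35 ] char [ 428.65 -315.1 ]
platter LR [487.2  70.2] [ 489.5 -108.9] board [486.625 -17.725]
col edges [(np.int64(213), np.float64(20.0)), (np.int64(151), np.float64(18.0)), (np.int64(155), np.float64(17.0)), (np.int64(218), np.float64(15.0)), (np.int64(212), np.float64(15.0)), (np.int64(152), np.float64(14.0))]
[488.3 -17.5] [486.16855868 -18.31401682  32.        ]
```

```bash
python3 -c "
from station import *
print(close_job())"
```

```text
the job is handed in; nothing more can be done
None
```

I set out all four pieces in the order asked and handed the job in at about 50 s. The last top view put each within roughly 3 mm of centre, though the flux dish's outline on the white tile was hard to read. I pressed the board about 1 mm too far into the turntable just before letting go, without reading the force then; it read 3.7 N just before.

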